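# Extend the telescopic leg to its round hole

## Robot

A 6-joint arm with a two-finger parallel gripper is mounted at the origin on the work surface; the furniture and walls round the work are solid. World frame = base frame: x ahead of the robot, y to its left, z up, the work surface at z = 0. Lengths are in m, angles in rad, forces in N, time in s.
With the tool pointing down it reaches from about 0.3 to 0.875 m from the base axis. Payload 6.4 kg.
Tool frame: the origin (TCP) lies where the fingers leave the gripper's body, on its centre line; the fingertips stand 64 mm ahead of it and the grasp point (between the pads) lies 45 mm ahead of it (manip.tcp_to_grasp is the distance from the TCP to the grasp point, in m); z points along the fingers, y is the line along which they close (so a half turn about z gives the same grasp; the last joint's range is limited). The gripper opens to 88 mm and grips with 3 to 60 N. Pads are 18 mm wide; open, the fingers measure 123 mm over their backs; the gripper's body (75 mm by 187 mm) begins 45 mm behind the grasp point.
Start: joints at [-1.464, 0.181, 1.607, -0, 1.354, -0.206], TCP at [0.177, -0.547, 0.303] pointing down, gripper open.
Joint ranges: [-2.99, 2.99], [-0.89, 2.07], [0.3, 2.58], [-1.14, 4.28], [0, 2.63], [-3.12, 3.12]. Speed limits (rad/s): [2.57, 2.57, 3.01, 3.14, 3.14, 3.14].

## Interface

Orientations are given as a rotation vector (axis times angle).
In Python, from plant import manip, capture, camera_model gives the robot as it stands.
- The arm moves only by the shell command python3 -m jog 'ROWS'. ROWS is JSON, a list that holds one entry, the list of rows, each a list of 5 numbers: the closure in counts, from 0 (fully open) to 255 (shut), then the shift along the tool's x, y, z in cm, then the turn about the tool's z in degrees. A call has 1 to 5 rows; each row is the pose to reach, as a shift and turn from the pose commanded when the call began, along the tool's axes at that moment; what a row does not reach only later rows make up. A row lasts 1/12 s, in which the tool goes at most 41.7 mm and 7.16 degrees, less where a joint would pass 70% of its speed; a pose out of reach is approached as far as the arm can. A call with a gripper value outside its range is refused whole. The fingers move at their own pace and stop on an object; the grip force is fixed at half the most. Time passes only in rows, so rows that repeat a pose let the fingers close. It gives the time, the measured TCP pose, the force, the opening and the grip force at its end, in the units of the state.
- manip.get_obs(): the state, without advancing time (a new reading comes with each control period).
- capture(name): name is "scene" or "side" or "wrist"; returns (picture, depth): 400x640x3 uint8, red, green, blue; 400x640 float32, m along the optical axis (not along the pixel's ray), 0 where there is no reading.
- camera_model(name): a dict with "mtx" (3x3 intrinsics, pixels), "rvec" (rotation vector, rad) and "tvec" (3), from world to camera coordinates, as OpenCV has them; the wrist camera has in their place "T_tool_cam" (4x4, takes a point from camera to tool coordinates, whose origin is the TCP and whose axes are the flange's). Camera axes: x right, y down, z forward; pixel columns grow to the right and rows downward; lengths in m; the calibration is good to about 2 mm. The wrist camera is an equidistant fisheye: a pixel r from the principal point sees the ray r / f radians off the axis. A picture is of the moment at which its call begins: read the wrist's pose just before it. camera_model takes no time and is no camera call.
- manip.close_job(): hands the job in; it is judged then, once.
The state is a dict: "time": time; "q": joint angles; "joint_velocities": joint speeds; "joint_efforts": joint torques, N m; "eef_pos": TCP position; "eef_rot": TCP orientation; "ft_force": force on the tool from outside, world axes, zero at the start; "torque": the same for the moment, N m; "grip_width": finger opening in m; "gripper_force": force on a finger pad.
Only numpy, scipy, OpenCV 4.12 (cv2) and the standard library are available. Lean on these libraries where they do the work, as an engineer would, in place of code of your own. Each camera call takes 0.05 s, during which the arm holds its last target. There are 200 camera calls.

## Task

The telescopic prop leg in the bench clamp is stowed, with its snap button standing in the long slot. Pinch the button flush through the slot, draw the outer tube out along its length, away from the clamp, and stop as soon as you feel the button snap out in the round hole; never force the tube hard against the button, and let go. Leave the loose parts lying round it where they are.

Things in the scene. Friction and masses are not known exactly. Their poses are not given: they have to be found in the camera images.
- tube_clamp: Fixed bench clamp holding the leg's inner tube level. Origin on the bench top straight below the button. The tubes' axis runs along its y, 70 mm up; the clamp itself (100 mm wide, up to 92 mm high) lies at y = +105 to +230 mm, so -y is the way out. The button points to its -x (robot side). It stands elsewhere in each run.
- outer_tube: Square aluminium tube 30 x 30 mm, 2 mm walls; it only slides along the inner tube, stiffly (about 3 N), and stays where left. Origin on its axis at the slot's middle, axes parallel to the clamp's; runs from y = +85 mm (34 mm square black collar, 10 mm long) to -150 mm, then a 44 mm rubber foot to -170 mm. Its -x wall has the oblong slot, 21 x 11 mm, at y = 0.
- snap_button: Round-nosed steel button, 10 mm in diameter, sprung out of the fixed inner tube through the outer tube's wall; moves along the clamp's x only. 4 N starts it, 6 N holds it flush. Once flush (within 1 mm), drawing the tube with 8 to 15 N pushes its nose under the slot's edge; it then rides under the wall and springs out in the next opening. Not pressed, it jams. Origin on the tube axis when out.
- button_tip (a point): The outermost point of the button's nose, 70 mm above the bench. Fully out it is 21 mm to the clamp's -x from the tube axis (6 mm proud of the tube's face), flush 15 mm.
- button_face (a point): Fixed point 70 mm above the bench, 15 mm to the clamp's -x from the tube axis: where the button's line crosses the plane of the outer tube's -x face.
- steam_knob_spare: Loose bystander: black valve knob, 44 mm across, 39 mm high, origin under its centre.
- ptfe_tape: Loose bystander: flat white roll of thread tape, 52 mm across, 12 mm high, origin under its centre.
- brass_elbow: Loose bystander: brass pipe elbow, 39 x 40 x 18 mm, origin under its centre.
- tube_slot (a point): Centre of the oblong slot in the outer tube's -x face; moves with that tube. At the start it is within 4 mm of button_face. The 12 mm round hole is in a 34 x 22 mm steel plate between two screws, screwed on that face 36 to 56 mm from the slot towards the clamp, elsewhere in each run: find it by feel or sight. A button out in it blocks the tube both ways, with 1 mm play.

How it is judged:
By the outcome, as a careful person would: the job done as asked, in the order asked, and still so for the second after the job is handed in, with the robot touching nothing.
It also fails if it takes over 37 s, if anything falls off the work surface, if the arm or the gripper's body presses on something with over 40 N, if the wrist force passes 120 N, or if a joint passes its speed limit or range.

## Working session

There is one attempt and no reset: what is moved stays moved. The work goes in short steps, Python scripts to look and compute and a shell command to move; the robot and the scene stay as the last step left them, time stands still between calls to the robot, and variables do not carry over. Pictures are saved under pics/ and viewed, at most 10 in all, crops included, and the job is handed in when it is done.

```bash
ls; mkdir -p pics
cat > h.py <<'E'
import numpy as np, cv2
from scipy.spatial.transform import Rotation as R
from plant import manip, capture, camera_model
def world(name, depth, mask_or_uv):
    m=camera_model(name); K=np.array(m["mtx"]); Rm=R.from_rotvec(np.ravel(m["rvec"])).as_matrix(); t=np.ravel(m["tvec"])
    uv=np.atleast_2d(mask_or_uv); d=depth[uv[:,1].astype(int),uv[:,0].astype(int)]
    p=np.c_[(uv[:,0]-K[0,2])/K[0,0]*d,(uv[:,1]-K[1,2])/K[1,1]*d,d]
    return (p-t)@Rm
E
python3 - <<'E'
from h import *
for n in ("scene","side"):
    im,d=capture(n); cv2.imwrite(f"pics/{n}0.png",im[...,::-1]); np.save(f"{n}_d.npy",d)
    m=camera_model(n);Rm=R.from_rotvec(np.ravel(m["rvec"])).as_matrix(); print(n,-Rm.T@np.ravel(m["tvec"]),Rm[2])
print(manip.get_obs())
print(camera_model("wrist"))
E
```

```text
pics
scene [0.14948333 0.48608126 0.76991258] [ 0.38679195 -0.55003389 -0.74017208]
side [0.11156507 0.60655169 0.49684061] [ 0.46766469 -0.73605851 -0.48939515]
{'time': 0.1, 'q': array([-1.46431472e+00,  1.81442706e-01,  1.60788931e+00, -9.25417242e-08,
        1.35380981e+00, -2.06290686e-01]), 'joint_velocities': array([ 0.00016528, -0.00196094, -0.00075176, -0.00091406,  0.00120706,
        0.0004583 ]), 'joint_efforts': array([ 2.46522277e-04, -4.34825063e+01, -3.42696726e+01,  7.05081155e-02,
        3.41328839e-02, -3.17862839e-05]), 'eef_pos': array([ 0.17690663, -0.5467107 ,  0.30192272]), 'eef_rot': array([-3.10172613e+00, -4.89060470e-01, -1.21187574e-04]), 'ft_force': array([0.01458529, 0.11950711, 0.3877557 ]), 'torque': array([0.01244685, 0.0601063 , 0.00911881]), 'gripper_force': 0.0, 'grip_width': 0.0882974686859023}
{'mtx': array([[309.70691629,   0.        , 321.80841641],
       [  0.        , 309.70691629, 199.04629692],
       [  0.        ,   0.        ,   1.        ]]), 'T_tool_cam': array([[ 9.49220537e-04, -9.61168785e-01, -2.75959536e-01,
         7.17252665e-02],
       [ 9.99999549e-01,  9.07472290e-04,  2.78975939e-04,
         1.42143608e-04],
       [-1.77173325e-05, -2.75959676e-01,  9.61169213e-01,
        -8.29823769e-02],
       [ 0.00000000e+00,  0.00000000e+00,  0.00000000e+00,
         1.00000000e+00]])}
```

View pics/scene0.png

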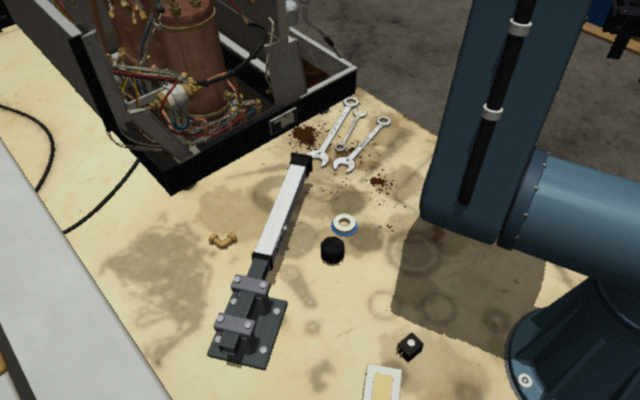

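View pics/side0.png

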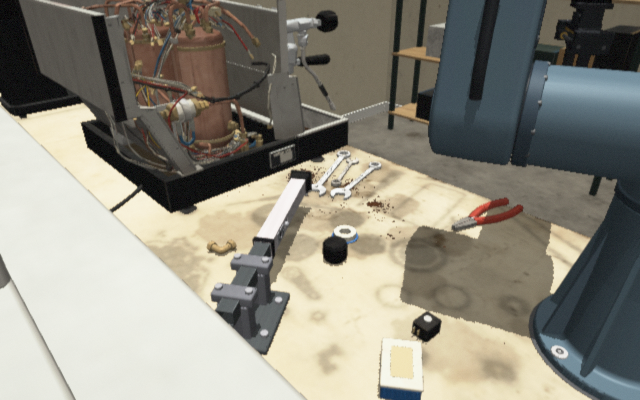

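Run:
```python
from h import *
from plant import camera_model
for n in ("scene","side"):
    d=np.load(f"{n}_d.npy"); im=cv2.imread(f"pics/{n}0.png")
    v,u=np.mgrid[0:400,0:640]; uv=np.c_[u.ravel(),v.ravel()]; p=world(n,d,uv)
    w=(im.min(2)>150).ravel()
    bx=(uv[:,0]>240)&(uv[:,0]<315)&(uv[:,1]>150)&(uv[:,1]<275)&(d.ravel()>0)
    s=bx&(p[:,2]>.078)&(p[:,2]<.093)
    q=p[s]; 
    mean,ev=cv2.PCACompute(q[:,:2].astype(np.float32),mean=None); 
    a=ev[0]; a=a*np.sign(-a[1]); c=(q[:,:2]-mean)@a; b=(q[:,:2]-mean)@np.array([-a[1],a[0]])
    print(n,s.sum(),mean,a,np.degrees(np.arctan2(a[1],a[0])),np.percentile(c,[0,1,50,99,100]),np.percentile(b,[1,99]),np.median(q[:,2]))
    pts=[(263,258),(302,158),(333,245),(344,224),(222,240)] if n=="scene" else [(265,245),(300,175),(335,247),(345,234),(222,246)]
    print(world(n,d,pts).round(3))
```

```text
scene 2257 [[0.54291546 0.05312122]] [ 0.33620608 -0.9417885 ] -70.35411 [-0.13737501 -0.13226358 -0.00779995  0.14771578  0.15216515] [-0.01700836  0.0171489 ] 0.08577196899285523
[[ 0.503  0.149  0.088]
 [ 0.587 -0.081  0.089]
 [ 0.441  0.032  0.038]
 [ 0.467 -0.049 -0.003]
 [ 0.642  0.115 -0.002]]
side 2444 [[0.5449769  0.07409774]] [ 0.51378584 -0.8579184 ] -59.08366 [-0.16658846 -0.16161227 -0.02629927  0.28149162  0.29831101] [-0.05547826  0.08693743] 0.08714806778013091
[[ 0.499  0.155  0.086]
 [ 0.588 -0.074  0.09 ]
 [ 0.434  0.047  0.041]
 [ 0.459 -0.035  0.013]
 [ 0.627  0.126  0.019]]
```

```bash
cat >> h.py <<'E'
def rel(p, heading, o=None):
    "shift (cm) and turn (deg) for the tool at p with its x axis at the world heading"
    o=o or manip.get_obs(); M=R.from_rotvec(o["eef_rot"]).as_matrix()
    h=np.degrees(np.arctan2(M[1,0],M[0,0])); t=-((heading-h+180)%360-180)
    print("t",o["time"],"pos",o["eef_pos"].round(4),"head",round(h,2),"rel cm",((np.array(p)-o["eef_pos"])@M*100).round(2),"turn",round(t,2),"F",o["ft_force"].round(1),"w",round(o["grip_width"],4),o["gripper_force"])
E
python3 -m jog '[[[0,42.3,-44.8,0,-91.7],[0,42.3,-44.8,0,-91.7],[0,42.3,-44.8,0,-91.7],[0,42.3,-44.8,0,-91.7],[0,42.3,-44.8,0,-91.7]]]'
python3 -c "from h import *; rel([.4415,.010,.15],109.65)"
```

```text
time: 0.52
eef_pos: [0.2667, -0.357, 0.3021]
eef_rot: [-2.798, -1.427, -0.0]
ft_force: [0.7, -0.8, -0.8]
grip_width: 0.088
gripper_force: 0.0
t 0.5167 pos [ 0.2667 -0.357   0.3021] head 54.04 rel cm [39.96 -7.39 15.24] turn -55.61 F [ 0.7 -0.8 -0.8] w 0.088 0.0
```

```bash
python3 -m jog '[[[0,39.5,-7.5,5,-55],[0,39.5,-7.5,5,-55],[0,39.5,-7.5,5,-55],[0,39.5,-7.5,5,-55],[0,39.5,-7.5,5,-55]]]' >/dev/null
python3 -c "from h import *; rel([.4415,.010,.15],109.65)"
```

```text
t 0.9333 pos [ 0.3557 -0.1704  0.2767] head 89.86 rel cm [18.06  8.54 12.67] turn -19.79 F [ 0.8 -0.4 -0.2] w 0.088 0.0
```

```bash
python3 -m jog '[[[0,18,8.5,12.6,-19.2],[0,18,8.5,12.6,-19.2],[0,18,8.5,12.6,-19.2],[0,18,8.5,12.6,-19.2],[0,18,8.5,12.6,-19.2]]]' >/dev/null
python3 -c "from h import *; rel([.4415,.010,.15],109.65)"
```

```text
t 1.35 pos [ 0.4322 -0.0119  0.1646] head 108.78 rel cm [1.77 1.59 1.46] turn -0.87 F [-0.1  0.7  0.4] w 0.0883 0.0
```

```bash
python3 -m jog '[[[0,1.2,1.0,0.8,0],[0,1.2,1.0,0.8,0],[0,1.2,1.0,0.8,0]]]' >/dev/null
python3 - <<'E'
from h import *
rel([.4415,.010,.15],109.65)
im,d=capture("wrist"); cv2.imwrite("pics/w1.png",im[...,::-1]); np.save("w1_d.npy",d)
o=manip.get_obs(); np.savez("w1.npz",p=o["eef_pos"],r=o["eef_rot"])
E
```

```text
t 1.6 pos [0.437  0.0015 0.1569] head 108.89 rel cm [0.66 0.7  0.69] turn -0.76 F [-1.2 -0.5  0.7] w 0.0883 0.0
```

View pics/w1.png

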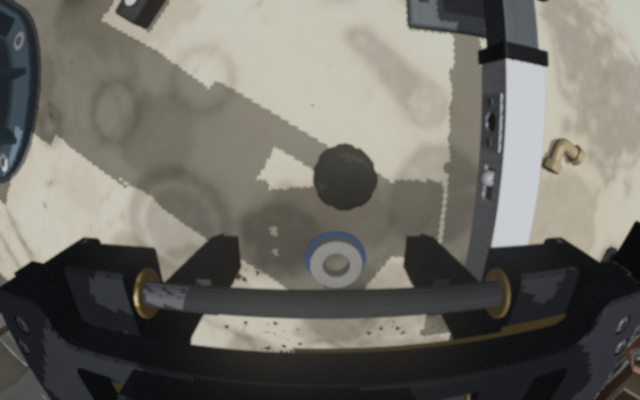

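Run:
```python
import cv2
im=cv2.imread("pics/w1.png")[30:230,450:570]; cv2.imwrite("pics/w1c.png",cv2.resize(im,None,fx=3,fy=3,interpolation=cv2.INTER_CUBIC))
```

```text
(no output)
```

View pics/w1c.png

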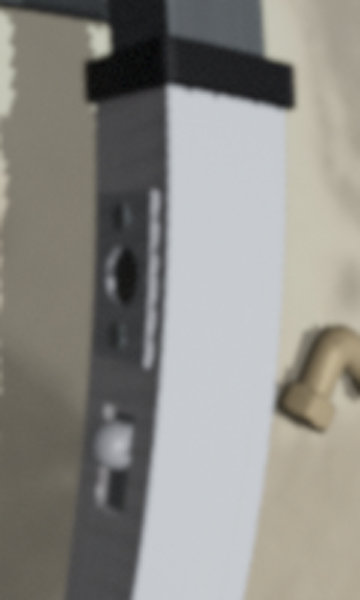

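```bash
cat >> h.py <<'E'
def wray(uv,p,r):
    m=camera_model("wrist"); K=m["mtx"]; T=np.array(m["T_tool_cam"]); q=(np.atleast_2d(uv)-K[:2,2])/K[0,0]
    a=np.linalg.norm(q,axis=1,keepdims=True); c=np.c_[np.sin(a)*q/a,np.cos(a)]
    M=R.from_rotvec(r).as_matrix(); return M@T[:3,3]+p,(c@T[:3,:3].T)@M.T,c
E
python3 - <<'E'
from h import *
z=np.load("w1.npz"); d=np.load("w1_d.npy")
def pts(uv,h=.07):
    o,v,c=wray(uv,z["p"],z["r"]); return o+v*((h-o[2])/v[:,2:])
def dep(uv):
    o,v,c=wray(uv,z["p"],z["r"]); uv=np.atleast_2d(uv).astype(int); dd=d[uv[:,1],uv[:,0]]; return o+v*(dd/c[:,2])[:,None]
uv=np.array([[487.7,177.7],[489,182.4],[491.3,121.7]])
print("tip,slot,hole z=.07\n",pts(uv).round(4),"\n",dep(uv).round(4))
# top-face points by depth -> axis
v,u=np.mgrid[55:245,470:560]; P=dep(np.c_[u.ravel(),v.ravel()]); P=P[np.isfinite(P).all(1)&(P[:,2]>.08)&(P[:,2]<.09)]
im=cv2.imread("pics/w1.png")
P=P
m=P[:,:2].mean(0); 
ex0=np.array([.942,.336]); 
w,V=np.linalg.eigh(np.cov((P[:,:2]-m).T)); a=V[:,1]*-np.sign(V[1,1]); n=np.array([-a[1],a[0]])
b=(P[:,:2]-m)@n; print(len(P),"axis head",np.degrees(np.arctan2(a[1],a[0])),m,np.percentile(b,[1,5,95,99]),P[:,2].mean())
ey=-a; ex=np.array([ey[1],-ey[0]])
for nm,q in zip("tip slot hole".split(),pts(uv)): print(nm,"x rel tube mean",(q[:2]-m)@ex,"y",(q[:2]-m)@ey)
E
```

```text
tip,slot,hole z=.07
 [[0.5242 0.068  0.07  ]
 [0.5265 0.0657 0.07  ]
 [0.5122 0.1007 0.07  ]] 
 [[0.5201 0.068  0.0765]
 [0.5221 0.0657 0.0767]
 [0.5119 0.1006 0.0705]]
8508 axis head -70.36625666444546 [0.52775222 0.09164815] [-0.01387704 -0.01263828  0.01562904  0.01738285] 0.08642900975274
tip x rel tube mean -0.011285135365194827 y -0.02106397861843615
slot x rel tube mean -0.009915483565962753 y -0.02406459834001671
hole x rel tube mean -0.011639453430941814 y 0.013761060823894401
```

Run:
```python
from h import *
z=np.load("w1.npz"); d=np.load("w1_d.npy"); print(z["p"],z["r"])
rel([.4415,.01,.15],109.65)
im,d=capture("wrist") if 0 else (None,d)
```

```text
[0.43737871 0.0006021  0.15761915] [-1.82837315e+00 -2.55424611e+00  9.02702885e-04]
t 1.65 pos [0.4374 0.0006 0.1576] head 108.81 rel cm [0.76 0.69 0.76] turn -0.84 F [-0.1  0.3  0.3] w 0.088 0.0
```

```bash
python3 -c "from h import *; rel([.535,.0755,.170],109.64)"
```

```text
t 1.65 pos [0.4374 0.0006 0.1576] head 108.81 rel cm [ 3.94 11.65 -1.25] turn -0.83 F [-0.1  0.3  0.3] w 0.088 0.0
```

```bash
python3 -m jog '[[[0,0.5,1,-1.3,-0.8],[0,3.9,11.6,-1.3,-0.8],[0,3.9,11.6,-1.3,-0.8],[0,3.9,11.6,-1.3,-0.8],[0,3.9,11.6,-1.3,-0.8]]]' >/dev/null
python3 -c "from h import *; rel([.535,.0755,.115],109.64)"
```

```text
t 2.0667 pos [0.5393 0.0754 0.1728] head 109.53 rel cm [ 0.17 -0.43  5.78] turn -0.11 F [-0.2  0.1 -0.2] w 0.0882 0.0
```

```bash
python3 -m jog '[[[0,0,0,0,0],[0,0,0,0,0],[0,0,0,1.5,0],[0,0,0,1.5,0],[0,0,0,1.5,0]]]' >/dev/null
python3 -c "from h import *; rel([.535,.0755,.115],109.64)"
```

```text
t 2.4833 pos [0.5335 0.0739 0.1553] head 109.45 rel cm [0.1  0.2  4.03] turn -0.19 F [ 0.8  1.  -0.2] w 0.0884 0.0
```

```bash
python3 -m jog '[[[0,0.1,0.2,2,-0.2],[0,0.1,0.2,4.0,-0.2],[0,0.1,0.2,4.0,-0.2],[0,0.1,0.2,4.0,-0.2],[0,0.1,0.2,4.0,-0.2]]]' >/dev/null
python3 - <<'E'
from h import *
rel([.535,.0755,.115],109.64)
im,d=capture("wrist"); cv2.imwrite("pics/w2.png",im[...,::-1])
rel([.535,.0755,.115],109.64)
E
```

```text
t 2.9 pos [0.5368 0.0762 0.1168] head 109.71 rel cm [-0.01 -0.19  0.18] turn 0.07 F [-0.7  0.1 -0.1] w 0.0882 0.0
t 2.95 pos [0.5371 0.0763 0.1171] head 109.72 rel cm [-0.   -0.23  0.2 ] turn 0.08 F [-0.8 -0.3  0.5] w 0.0881 0.0
```

View pics/w2.png

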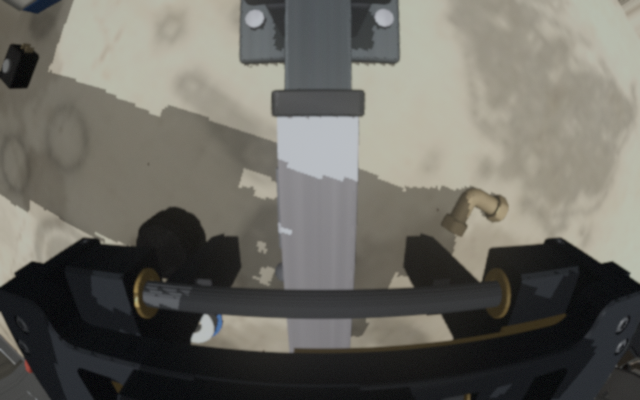

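```bash
python3 - <<'E'
from h import *
p=np.array([.5368,.0762,.1168]); r=manip.get_obs()["eef_rot"]
uv=np.array([[277,272],[319.5,300],[318,115]])
for h in (.07,.085):
    o,v,c=wray(uv,p,r); P=o+v*((h-o[2])/v[:,2:]); M=R.from_rotvec(r).as_matrix(); print(h,((P-p)@M*1000).round(1))
E
python3 -m jog '[[[0,0,-0.15,0.2,0],[70,0,-0.15,0.2,0],[100,0,-0.15,0.2,0]]]'
```

```text
0.07 [[ -2.9 -20.8  46.8]
 [-19.   -0.4  46.8]
 [ 69.8  -0.9  46.7]]
0.085 [[  5.7 -18.3  31.8]
 [ -8.6  -0.3  31.8]
 [ 70.   -0.7  31.7]]
time: 3.2
eef_pos: [0.5352, 0.076, 0.1141]
eef_rot: [1.807, 2.569, 0.001]
ft_force: [0.2, 0.4, -0.4]
grip_width: 0.0767
gripper_force: 0.0
```

```bash
python3 -m jog '[[[255,0,0,0,0],[255,0,0,0,0],[255,0,0,0,0],[255,0,0,0,0],[255,0,0,0,0]]]';python3 -m jog '[[[255,0,0,0,0],[255,0,0,0,0],[255,0,0,0,0]]]'; python3 -c "from h import *; rel([.535,.0755,.115],109.64)"
```

```text
time: 3.62
eef_pos: [0.535, 0.0761, 0.1136]
eef_rot: [-1.808, -2.569, 0.0]
ft_force: [0.0, 0.5, 0.5]
grip_width: 0.0435
gripper_force: 0.0
time: 3.87
eef_pos: [0.5353, 0.0762, 0.1134]
eef_rot: [1.808, 2.569, 0.001]
ft_force: [3.3, 0.5, -4.4]
grip_width: 0.0293
gripper_force: 29.8
t 3.8667 pos [0.5353 0.0762 0.1134] head 109.74 rel cm [-0.06 -0.05 -0.16] turn 0.1 F [ 3.3  0.5 -4.4] w 0.0293 29.76722690393217
```

```bash
cat >> h.py <<'E'
def pull():
    o=manip.get_obs(); ey=np.array([-.336,.942]); ex=np.array([.942,.336]); B=np.array([.5353,.0762])
    print("t %.2f out %.1fmm"%(o["time"],-(o["eef_pos"][:2]-B)@ey*1000),"Fy %.1f Fx %.1f Fz %.1f"%(o["ft_force"][:2]@ey,o["ft_force"][:2]@ex,o["ft_force"][2]),"w %.4f g %.1f z %.4f"%(o["grip_width"],o["gripper_force"],o["eef_pos"][2]))
E
python3 -m jog '[[[255,-0.1,0,0,0],[255,-0.2,0,0,0],[255,-0.2,0,0,0]]]'>/dev/null; python3 -c "from h import *; pull()"
python3 -m jog '[[[255,-0.1,0,0,0],[255,-0.2,0,0,0],[255,-0.2,0,0,0]]]'>/dev/null; python3 -c "from h import *; pull()"
```

```text
t 4.12 out 1.1mm Fy 5.2 Fx 4.0 Fz -2.9 w 0.0298 g 30.0 z 0.1134
t 4.37 out 2.8mm Fy 5.7 Fx 3.9 Fz -3.0 w 0.0298 g 30.1 z 0.1134
```

```bash
for i in 1 2; do python3 -m jog '[[[255,-0.1,0,0,0],[255,-0.2,0,0,0],[255,-0.2,0,0,0]]]'>/dev/null; python3 -c "from h import *; pull()"; done
```

```text
t 4.62 out 4.4mm Fy 6.4 Fx 5.0 Fz -3.0 w 0.0300 g 30.0 z 0.1133
t 4.87 out 6.7mm Fy 4.3 Fx 4.5 Fz -3.7 w 0.0298 g 30.0 z 0.1134
```

```bash
for i in 1 2 3 4; do python3 -m jog '[[[255,-0.1,0,0,0],[255,-0.2,0,0,0],[255,-0.3,0,0,0],[255,-0.3,0,0,0]]]'>/dev/null; python3 -c "from h import *; pull()"; done
```

```text
t 5.20 out 10.1mm Fy 4.1 Fx 4.7 Fz -3.8 w 0.0300 g 30.0 z 0.1134
t 5.53 out 13.1mm Fy 3.7 Fx 4.4 Fz -4.3 w 0.0299 g 30.0 z 0.1134
t 5.87 out 16.1mm Fy 5.1 Fx 4.9 Fz -3.7 w 0.0297 g 30.0 z 0.1134
t 6.20 out 19.1mm Fy 4.8 Fx 4.5 Fz -3.9 w 0.0297 g 30.0 z 0.1134
```

```bash
for i in 1 2 3; do python3 -m jog '[[[255,-0.1,0,0,0],[255,-0.2,0,0,0],[255,-0.3,0,0,0],[255,-0.3,0,0,0]]]'>/dev/null; python3 -c "from h import *; pull()"; done
```

```text
t 6.53 out 22.1mm Fy 5.1 Fx 4.7 Fz -3.0 w 0.0298 g 30.0 z 0.1134
t 6.87 out 25.2mm Fy 3.0 Fx 4.1 Fz -2.4 w 0.0298 g 30.0 z 0.1134
t 7.20 out 28.6mm Fy -0.7 Fx 4.3 Fz -4.4 w 0.0296 g 30.0 z 0.1134
```

```bash
python3 -m jog '[[[255,0,0,0,0],[255,0,0,0,0]]]'>/dev/null; python3 -c "from h import *; pull()"
python3 -m jog '[[[255,-0.05,0,0,0],[255,-0.05,0,0,0]]]'>/dev/null; python3 -c "from h import *; pull()"
```

```text
t 7.37 out 29.3mm Fy -1.4 Fx 5.0 Fz -7.3 w 0.0296 g 30.0 z 0.1134
t 7.53 out 29.5mm Fy 1.2 Fx 5.0 Fz -5.8 w 0.0298 g 30.0 z 0.1134
```

Run:
```python
from h import *
pull()
im,d=capture("wrist"); cv2.imwrite("pics/w3.png",cv2.resize(im[60:280,220:420,::-1],None,fx=2.7,fy=2.7,interpolation=cv2.INTER_CUBIC))
pull()
```

```text
t 7.53 out 29.5mm Fy 1.2 Fx 5.0 Fz -5.8 w 0.0298 g 30.0 z 0.1134
t 7.58 out 29.5mm Fy 0.6 Fx 6.1 Fz -6.4 w 0.0296 g 30.0 z 0.1134
```

View pics/w3.png

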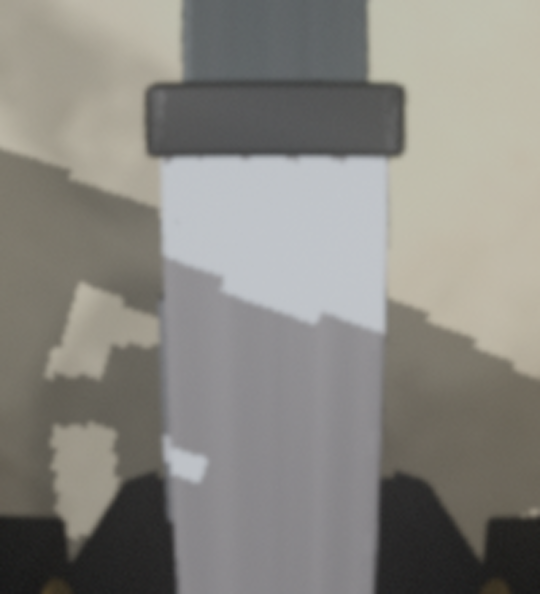

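```bash
for i in 1 2; do python3 -m jog '[[[255,-0.05,0,0,0],[255,-0.1,0,0,0],[255,-0.1,0,0,0]]]'>/dev/null; python3 -c "from h import *; pull()"; done
```

```text
t 7.83 out 30.3mm Fy 1.9 Fx 5.9 Fz -5.8 w 0.0299 g 30.0 z 0.1134
t 8.08 out 32.1mm Fy -3.0 Fx 6.7 Fz -8.4 w 0.0296 g 30.0 z 0.1134
```

```bash
python3 -m jog '[[[255,-0.05,0,0,0],[255,-0.05,0,0,0],[255,-0.05,0,0,0]]]'>/dev/null; python3 -c "from h import *; pull()"
python3 -m jog '[[[255,-0.05,0,0,0],[255,-0.05,0,0,0],[255,-0.05,0,0,0]]]'>/dev/null; python3 -c "from h import *; pull()"
```

```text
t 8.33 out 32.6mm Fy -1.8 Fx 6.1 Fz -7.8 w 0.0298 g 30.0 z 0.1134
t 8.58 out 32.9mm Fy -0.9 Fx 5.9 Fz -6.6 w 0.0293 g 30.0 z 0.1134
```

```bash
for i in 1 2; do python3 -m jog '[[[255,-0.05,0,0,0],[255,-0.1,0,0,0],[255,-0.1,0,0,0]]]'>/dev/null; python3 -c "from h import *; pull()"; done
```

```text
t 8.83 out 33.4mm Fy 1.3 Fx 5.4 Fz -6.3 w 0.0300 g 30.0 z 0.1134
t 9.08 out 34.3mm Fy 1.9 Fx 6.0 Fz -5.8 w 0.0294 g 30.0 z 0.1134
```

```bash
python3 -m jog '[[[255,-0.05,0,0,0],[255,-0.1,0,0,0],[255,-0.1,0,0,0]]]'>/dev/null; python3 -c "from h import *; pull()"
python3 -m jog '[[[255,-0.05,0,0,0],[255,-0.05,0,0,0],[255,-0.05,0,0,0]]]'>/dev/null; python3 -c "from h import *; pull()"
```

```text
t 9.33 out 35.2mm Fy 2.4 Fx 5.6 Fz -6.5 w 0.0294 g 30.0 z 0.1134
t 9.58 out 35.6mm Fy 2.7 Fx 5.9 Fz -5.2 w 0.0295 g 30.0 z 0.1134
```

```bash
python3 -m jog '[[[255,-0.05,0,0,0],[255,-0.1,0,0,0],[255,-0.1,0,0,0]]]'>/dev/null
python3 - <<'E'
from h import *
pull()
im,d=capture("wrist"); cv2.imwrite("pics/w4.png",cv2.resize(im[120:280,230:340,::-1],None,fx=3.7,fy=3.7,interpolation=cv2.INTER_CUBIC))
E
```

```text
t 9.83 out 36.1mm Fy 5.1 Fx 6.6 Fz -4.2 w 0.0296 g 30.0 z 0.1134
```

View pics/w4.png

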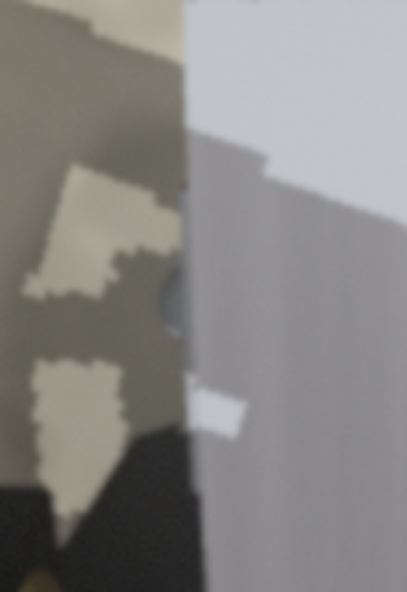

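```bash
python3 -m jog '[[[0,0.02,0,0,0],[0,0.02,0,0,0],[0,0.02,0,0,0],[0,0.02,0,0,0],[0,0.02,0,0,0]]]'>/dev/null; python3 -c "from h import *; pull()"
python3 -m jog '[[[0,0,0,0,0],[0,0,0,0,0],[0,0,0,-2,0],[0,0,0,-5,0],[0,0,0,-7,0]]]'>/dev/null; python3 -c "from h import *; pull()"
```

```text
t 10.30 out 37.1mm Fy 0.9 Fx -1.2 Fz -0.4 w 0.0609 g 0.0 z 0.1137
t 10.72 out 37.0mm Fy -0.4 Fx -0.1 Fz -0.1 w 0.0877 g 0.0 z 0.1851
```

```bash
python3 -m jog '[[[0,0,-4,0,0],[0,0,-8,0,0],[0,0,-11,0,0],[0,0,-11,2,0],[0,0,-11,2.5,0]]]'>/dev/null; python3 -m jog '[[[0,0,0,0,0],[0,0,0,0,0],[0,0,0,0,0]]]'>/dev/null
python3 - <<'E'
from h import *
pull(); o=manip.get_obs()
im,d=capture("wrist"); cv2.imwrite("pics/w5f.png",im[...,::-1]); cv2.imwrite("pics/w5.png",cv2.resize(im[40:230,420:570,::-1],None,fx=3.1,fy=3.1,interpolation=cv2.INTER_CUBIC)); np.savez("w5.npz",p=o["eef_pos"],r=o["eef_rot"])
E
```

```text
t 11.38 out 37.4mm Fy -0.6 Fx 0.2 Fz 0.2 w 0.0880 g 0.0 z 0.1590
```

View pics/w5.png

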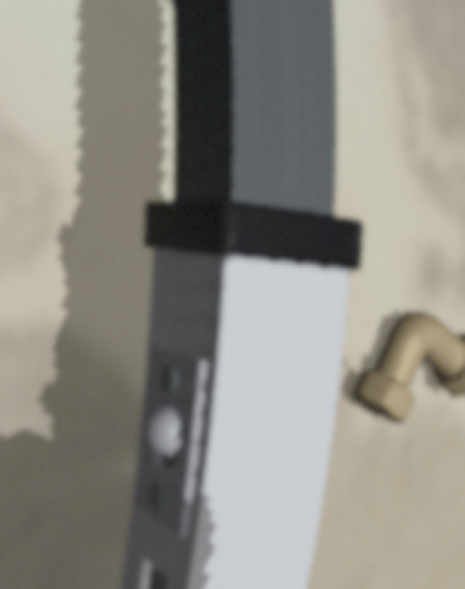

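The picture shows the button nose standing out in the plate's round hole, at crop pixel (165,432). The slot is now below it at (155,575), and the elbow has not moved. The gripper is clear of everything.

```bash
python3 -c "from h import *; print(manip.close_job())"
```

```text
the job is handed in; nothing more can be done
None
```

The button is snapped out in the round hole after drawing the tube about 36 mm; pull readings stayed under 7 N, the gripper let go and is clear, and the job was handed in at about 11.4 s.

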